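Set the pillar candles on their dishes

TASK

Set out the four ivory candles for the party: stand each one upright in the middle of the pink dish that matches it - round candles in round dishes, square in square, the wide candle in the large dish and the slim one in the small - with the square candles turned in line with the sides of their dishes. Leave the dishes flat on the board, and leave the glass tumbler and the ribbon spool where they stand.

Things in the scene. Friction and masses are not known exactly. Their poses are not given: they have to be found in the camera images.
- candle_round_large: The wide round pillar candle: ivory wax cylinder, diameter 64 mm, 80 mm tall. A thin 10 mm wick, nothing to collide with, stands on its top. Loose, about 230 g, stands upright at the start. Origin: centre of the underside; z up.
- candle_round_small: The slim round pillar candle: ivory wax cylinder, diameter 40 mm, 100 mm tall. A thin 10 mm wick, nothing to collide with, stands on its top. Loose, about 115 g, stands upright at the start. Origin: centre of the underside; z up.
- candle_square_large: The wide square pillar candle: ivory wax, 56 x 56 mm in plan, 100 mm tall. A thin 10 mm wick, nothing to collide with, stands on its top. Loose, about 280 g, stands upright at the start. Origin: centre of the underside; z up. x and y are square to the sides.
- candle_square_small: The slim square pillar candle: ivory wax, 36 x 36 mm in plan, 70 mm tall. A thin 10 mm wick, nothing to collide with, stands on its top. Loose, about 85 g, stands upright at the start. Origin: centre of the underside; z up. x and y are square to the sides.
- dish_round_large: The large round candle dish: pink ceramic, outer diameter 98 mm, inside 84 mm. Floor (where the candle stands) 8 mm above the underside, rim 18 mm above the underside. Loose, about 260 g, lies flat on the board at the start. Origin: centre of the underside; z up.
- dish_round_small: The small round candle dish: pink ceramic, outer diameter 74 mm, inside 60 mm. Floor (where the candle stands) 8 mm above the underside, rim 18 mm above the underside. Loose, about 160 g, lies flat on the board at the start. Origin: centre of the underside; z up.
- dish_square_large: The large square candle dish: pink ceramic, 88 x 88 mm outside, 76 x 76 mm inside. Floor (where the candle stands) 8 mm above the underside, rim 18 mm above the underside. Loose, about 250 g, lies flat on the board at the start. Origin: centre of the underside; z up. x and y are square to the sides.
- dish_square_small: The small square candle dish: pink ceramic, 68 x 68 mm outside, 56 x 56 mm inside. Floor (where the candle stands) 8 mm above the underside, rim 18 mm above the underside. Loose, about 160 g, lies flat on the board at the start. Origin: centre of the underside; z up. x and y are square to the sides.
- tumbler: Clear glass tumbler, 60 mm across at the rim, 80 mm tall, empty, standing on the board between the candles and dishes; to be left alone. Loose. Origin: centre of the underside; z up.
- ribbon_spool: Spool of white ribbon with cardboard flanges, diameter 52 mm, 40 mm tall, standing on its flange between the candles and dishes; to be left alone. Loose. Origin: centre of the underside; z up. (A matchbox, 54 x 36 x 15 mm, lies among them too.)
Not all that is in view belongs to the job. Leave any black or blue look-alike of the dish_square_large alone.

How it is judged:
By the outcome, as a careful person would: the job done as asked, in the order asked, and still so for the second after the job is handed in, with the robot touching nothing.
It also fails if it takes over 120 s, if anything falls off the work surface, if the arm or the gripper's body presses on something with over 40 N, if the wrist force passes 120 N, or if a joint passes its speed limit or range.

ROBOT

A 6-joint arm with a two-finger parallel gripper is mounted at the origin on the work surface. World frame = base frame: x ahead of the robot, y to its left, z up, the work surface at z = 0. Lengths are in m, angles in rad, forces in N, time in s.
With the tool pointing down it reaches from about 0.3 to 0.75 m from the base axis. Payload 8.5 kg.
Tool frame: the origin (TCP) lies midway between the tips of the shut fingers; the grasp point (between the pads) lies 19 mm behind it; z points along the fingers, y is the line along which they close (so a half turn about z gives the same grasp; the last joint's range is limited). The gripper opens to 85 mm and grips with 20 to 120 N. Pads are 22 mm wide; open, the fingers measure 114 mm over their backs; the gripper's body (76 mm by 85 mm) begins 54 mm behind the grasp point. The pads swing forward as they close: fully open they stand 13 mm farther back than shut.
Start: joints at [-1.565, 0.381, 1.297, -0, 1.464, -0.215], TCP at [0.12, -0.537, 0.208] pointing down, gripper open.
Joint ranges: [-3.11, 3.11], [-0.89, 2.33], [0.22, 2.48], [-1.42, 4.56], [0.17, 2.85], [-2.88, 2.88]. Speed limits (rad/s): [2.39, 2.39, 3.14, 3.14, 3.14, 3.14].

INTERFACE

Orientations are given as a 3x3 rotation matrix whose columns are the frame's x, y, z axes.
In Python, from bench import readout, imaging, job gives the robot as it stands. The module is installed in compiled form; this text tells all that it offers.
- The arm moves only by the tool move_arm, never from a script. Its argument "commands" is a list of rows, each a list of 7 numbers: the shift along the tool's x, y, z in units of 25 mm (1.0 is 25 mm), then the turn, a rotation vector about the tool's x, y, z in units of 6 degrees (1.0 is 6 degrees), then the finger opening in mm, from 0 to 85.4. A call has 1 to 20 rows; each row is the pose to reach, as a shift and turn from the pose commanded when the call began, along the tool's axes at that moment; what a row does not reach only later rows make up. A row lasts 1/12 s, in which the tool goes at most 41.7 mm and 7.16 degrees, less where a joint would pass 70% of its speed; a pose out of reach is approached as far as the arm can. A call with a gripper value outside its range is refused whole. The fingers move at their own pace and stop on an object; "force" is the grip in N (left out, the last holds). Time passes only in rows, so rows that repeat a pose let the fingers close. It gives the time, the measured TCP pose, the force, the opening and the grip force at its end, in the units of the state.
- readout.state(): the state, without advancing time (a new reading comes with each control period).
- imaging.get_image(name): name is "scene" or "top" or "wrist"; returns (picture, depth): 400x640x3 uint8, red, green, blue; 400x640 float32, m along the optical axis (not along the pixel's ray), 0 where there is no reading.
- imaging.camera_params(name): a dict with "K" (3x3 intrinsics, pixels), "world_from_camera" (4x4, takes a point from camera to world coordinates). Camera axes: x right, y down, z forward; pixel columns grow to the right and rows downward; lengths in m; the calibration is good to about 2 mm. The wrist camera is an equidistant fisheye: a pixel r from the principal point sees the ray r / f radians off the axis. A picture is of the moment at which its call begins: read the wrist's pose just before it. camera_params takes no time and is no camera call; for the wrist camera it gives the pose at the moment of the call.
- job.sign_off(): hands the job in; it is judged then, once.
The state is a dict: "time": time; "joints": joint angles; "qd": joint speeds; "tau": joint torques, N m; "eef_pos": TCP position; "orientation": TCP orientation; "force": force on the tool from outside, world axes, zero at the start; "wrist_torque": the same for the moment, N m; "grip_width": finger opening in m; "gripper_force": force on a finger pad.
Only numpy, scipy, OpenCV 4.12 (cv2) and the standard library are available. Lean on these libraries where they do the work, as an engineer would, in place of code of your own. Each camera call takes 0.05 s, during which the arm holds its last target. There are 200 camera calls.

## Working session

There is one attempt and no reset: what is moved stays moved. The work goes in short steps, Python scripts to look and compute and a tool call to move; the robot and the scene stay as the last step left them, time stands still between calls to the robot, and variables do not carry over. Pictures are saved under pics/ and viewed, at most 14 in all, crops included, and the job is handed in when it is done.

Besides the shell and the picture viewer there is one more tool, called after "Emit:" in YAML: its name, and indented under it one key for each argument. move_arm: Moves the arm, as the interface text tells. Its arguments: {"type":"object","properties":{"commands":{"type":"array"},"force":{"type":"number"}},"required":["commands"]}

```bash
mkdir -p pics
python3 - <<'E'
from bench import readout, imaging
import cv2, numpy as np
s=readout.state(); print(s['time'],s['eef_pos'],s['orientation'])
for n in ('top','scene'):
    p,d=imaging.get_image(n); cv2.imwrite(f'pics/{n}0.png',p[:,:,::-1]); np.savez(f'{n}0.npz',p=p,d=d)
    c=imaging.camera_params(n); print(n,np.round(c['K'],1).tolist(),np.round(c['world_from_camera'],3).tolist())
E
```

```text
0.0 [ 0.12044724 -0.53632571  0.20730639] [[ 9.75726865e-01  2.18991062e-01  1.06449520e-05]
 [ 2.18990816e-01 -9.75725841e-01  1.45081697e-03]
 [ 3.28102502e-04 -1.41326994e-03 -9.99998948e-01]]
top [[363.6, 0.0, 322.6], [0.0, 363.6, 196.8], [0.0, 0.0, 1.0]] [[-0.007, -0.999, 0.046, 0.373], [-1.0, 0.006, -0.021, 0.042], [0.021, -0.046, -0.999, 0.964], [0.0, 0.0, 0.0, 1.0]]
scene [[474.2, 0.0, 319.3], [0.0, 474.2, 199.9], [0.0, 0.0, 1.0]] [[-0.79, 0.504, -0.349, 0.961], [0.613, 0.633, -0.473, 0.75], [-0.018, -0.588, -0.809, 1.242], [0.0, 0.0, 0.0, 1.0]]
```

View pics/top0.png

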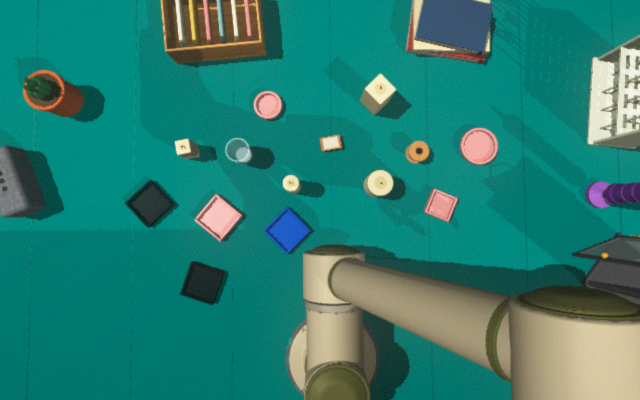

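View pics/scene0.png

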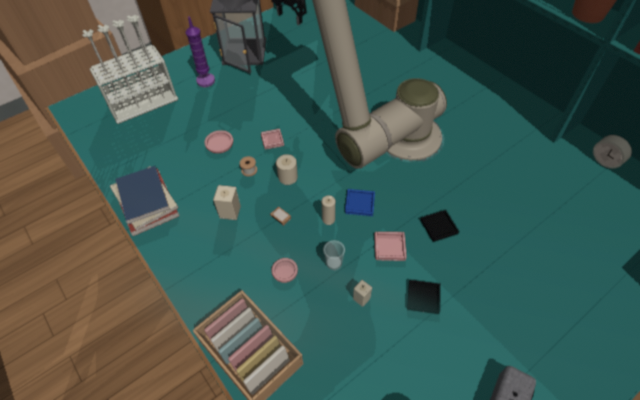

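The top view shows the pink dishes at (268,105) small round, (479,146) large round, (441,205) small square and (219,217) large square. The candles are at (378,93) large square, (187,149) small square, (291,184) small round and (379,184) large round. The tumbler is at (238,150), the spool at (418,152) and the matchbox at (331,143). The scene view agrees.

```bash
cat > h.py <<'E'
import numpy as np, cv2
from bench import imaging
def cast(c,uv,z):
    K,T=c['K'],np.array(c['world_from_camera'])
    uv=np.atleast_2d(uv).astype(float)
    r=np.c_[(uv-[K[0][2],K[1][2]])/[K[0][0],K[1][1]],np.ones(len(uv))]@T[:3,:3].T
    o=T[:3,3]; return o+r*((z-o[2])/r[:,2])[:,None]
def world(c,d):
    K,T=c['K'],np.array(c['world_from_camera'])
    v,u=np.mgrid[:d.shape[0],:d.shape[1]]
    P=np.dstack([(u-K[0][2])/K[0][0]*d,(v-K[1][2])/K[1][1]*d,d])
    return P@T[:3,:3].T+T[:3,3]
OBJ={ 'dRL':((479,146),.018,34),'dRS':((268,105),.018,26),'dSS':((441,205),.018,26),'dSL':((219,217),.018,34),
 'cSL':((378,93),.1,32),'cSS':((187,149),.07,26),'cRS':((291,184),.1,22),'cRL':((379,184),.08,26)}
def measure(p,d,c,names=OBJ,obj=OBJ):
    W=world(c,d); hsv=cv2.cvtColor(p,cv2.COLOR_RGB2HSV); h,s,v=[hsv[...,i].astype(int) for i in range(3)]
    pink=((h>165)|(h<8))&(s>40)&(v>90); 
    out={}
    for n in names:
        (u0,v0),z,r=obj[n]
        m=np.zeros(d.shape,bool); m[v0-r:v0+r,u0-r:u0+r]=1
        if n[0]=='d': m&=pink
        else: m&=(abs(W[...,2]-z)<.012)
        m=cv2.morphologyEx(m.astype(np.uint8),cv2.MORPH_CLOSE,np.ones((3,3)))
        k,l,st,_=cv2.connectedComponentsWithStats(m); b=1+np.argmax(st[1:,4]); 
        cn=cv2.findContours((l==b).astype(np.uint8),cv2.RETR_EXTERNAL,cv2.CHAIN_APPROX_NONE)[0][0][:,0]
        P=cast(c,cn,z)[:,:2]*1000
        rc=cv2.minAreaRect(P.astype(np.float32)); ci=cv2.minEnclosingCircle(P.astype(np.float32))
        zz=W[...,2][(l==b)]
        out[n]=rc
        print(n,'rect',np.round(rc[0],1),np.round(rc[1],1),round(rc[2],1),'circ',np.round(ci[0],1),round(2*ci[1],1),'z',np.round(np.percentile(zz,[10,50,90])*1000,1),st[b,4])
    return out
E
python3 - <<'E'
from h import *
f=np.load('top0.npz'); measure(f['p'],f['d'],imaging.camera_params('top'))
W=world(imaging.camera_params('top'),f['d'])
print('spool',W[152,418],'tumb',W[150,238],'match',W[143,331],'table',W[230,400])
c=imaging.camera_params('top')
print(cast(c,[(418,152)],.04),cast(c,[(237,145)],.08))
print(np.array(imaging.camera_params('wrist')['world_from_camera']).round(3).tolist(),imaging.camera_params('wrist')['K'])
E
```

```text
dRL rect [ 547.5 -391. ] [96.9 97.3] 44.1 circ [ 548.4 -390.5] 99.8 z [ 5.9  8.8 18. ] 1087
dRS rect [659.5 166. ] [70.7 71.8] 89.9 circ [659. 166.] 74.6 z [ 6.5  9.5 18.6] 620
dSS rect [ 393.3 -285.6] [71.6 68.7] 67.0 circ [ 392.7 -285.9] 93.0 z [ 6.3  9.3 18.2] 708
dSL rect [364.7 293.1] [89.5 89. ] 50.5 circ [365.5 293.4] 119.2 z [ 6.7  9.6 18.6] 1191
cSL rect [ 672.6 -114.8] [56.7 57.4] 44.3 circ [ 672.5 -114.8] 78.6 z [ 96.8  99.5 101.8] 557
cSS rect [539.2 365.7] [38.  38.5] 11.3 circ [539.8 365.4] 48.6 z [66.5 70.2 72.3] 240
cRS rect [446.7 100.7] [35.6 35.8] 89.8 circ [446.6 100.4] 40.0 z [ 98.4 100.2 102.3] 216
cRL rect [ 447.4 -115.3] [61.4 61.4] 89.3 circ [ 448.  -115.2] 64.1 z [77.7 79.9 82.1] 536
spool [ 0.52905261 -0.223143    0.03895987] tumb [0.54194469 0.24573477 0.00345065] match [ 5.57753066e-01 -2.56964750e-04  1.46851988e-02] table [ 0.32733013 -0.18262938 -0.00112149]
[[ 0.52887697 -0.22284422  0.04      ]] [[0.54074862 0.23200103 0.08      ]]
[[0.219, -0.942, -0.254, 0.184], [-0.976, -0.212, -0.055, -0.523], [-0.002, 0.26, -0.966, 0.374], [0.0, 0.0, 0.0, 1.0]] [[309.70691629   0.         320.58105423]
 [  0.         309.70691629 199.58948139]
 [  0.           0.           1.        ]]
```

```bash
cat > plan.py <<'E'
# usage: plan.py x y z yaw [x y z yaw ...]  (mm, deg) -> tool shift/turn units from the present pose
import sys, numpy as np
from bench import readout
from scipy.spatial.transform import Rotation as Ro
s=readout.state(); R=np.array(s['orientation']); p=np.array(s['eef_pos'])
print('t',round(s['time'],2),'p',p.round(4),'yaw',np.degrees(np.arctan2(R[1,0],R[0,0])).round(1),'w',round(s['grip_width']*1000,1),'gf',round(s['gripper_force'],1),'F',np.round(s['force'],1),'j',np.round(s['joints'],2))
a=list(map(float,sys.argv[1:]))
for i in range(0,len(a),4):
    x,y,z,w=a[i:i+4]; w=np.radians(w)
    Rt=np.array([[np.cos(w),np.sin(w),0],[np.sin(w),-np.cos(w),0],[0,0,-1]])
    print(a[i:i+4],(R.T@(np.array([x,y,z])/1000-p)/.025).round(2).tolist(),np.round(np.degrees(Ro.from_matrix(R.T@Rt).as_rotvec())/6,2).tolist())
E
python3 plan.py 448 -115 200 40 448 -115 35 40
```

```text
t 0.1 p [ 0.1205 -0.5363  0.2074] yaw 12.7 w 84.9 gf 0.0 F [-0.3  0.7 -0.1] j [-1.57  0.38  1.3   0.    1.46 -0.22]
[448.0, -115.0, 200.0, 40.0] [16.47, -13.57, 0.32] [-0.01, -0.01, -4.56]
[448.0, -115.0, 35.0, 40.0] [16.47, -13.57, 6.92] [-0.01, -0.01, -4.56]
```

Emit:
move_arm:
  commands:
    - [16.47,-13.57,0.32,0,0,-4.56,85]
    - [16.47,-13.57,0.32,0,0,-4.56,85]
    - [16.47,-13.57,0.32,0,0,-4.56,85]
    - [16.47,-13.57,0.32,0,0,-4.56,85]
    - [16.47,-13.57,0.32,0,0,-4.56,85]
    - [16.47,-13.57,0.32,0,0,-4.56,85]
    - [16.47,-13.57,0.32,0,0,-4.56,85]
    - [16.47,-13.57,0.32,0,0,-4.56,85]
    - [16.47,-13.57,0.32,0,0,-4.56,85]
    - [16.47,-13.57,0.32,0,0,-4.56,85]
    - [16.47,-13.57,0.32,0,0,-4.56,85]
    - [16.47,-13.57,0.32,0,0,-4.56,85]
    - [16.47,-13.57,0.32,0,0,-4.56,85]
    - [16.47,-13.57,0.32,0,0,-4.56,85]
    - [16.47,-13.57,0.32,0,0,-4.56,85]
    - [16.47,-13.57,0.32,0,0,-4.56,85]
    - [16.47,-13.57,0.32,0,0,-4.56,85]
    - [16.47,-13.57,0.32,0,0,-4.56,85]
  force: 30

```text
time: 1.6
eef_pos: [0.4474, -0.1165, 0.2]
orientation: [[0.767, 0.641, -0.0], [0.641, -0.767, -0.0], [-0.0, 0.0, -1.0]]
force: [0.2, -0.8, 0.4]
grip_width: 0.0852
gripper_force: 0.0
```

```bash
python3 plan.py 448 -115 35 40
python3 - <<'E'
from h import *
p,d=imaging.get_image('wrist'); cv2.imwrite('pics/w1.png',p[:,:,::-1])
E
```

```text
t 1.6 p [ 0.4474 -0.1165  0.2   ] yaw 39.9 w 85.2 gf 0.0 F [ 0.2 -0.8  0.4] j [-0.51  0.23  1.54 -0.    1.37  0.36]
[448.0, -115.0, 35.0, 40.0] [0.06, -0.03, 6.6] [0.0, 0.0, -0.02]
```

View pics/w1.png

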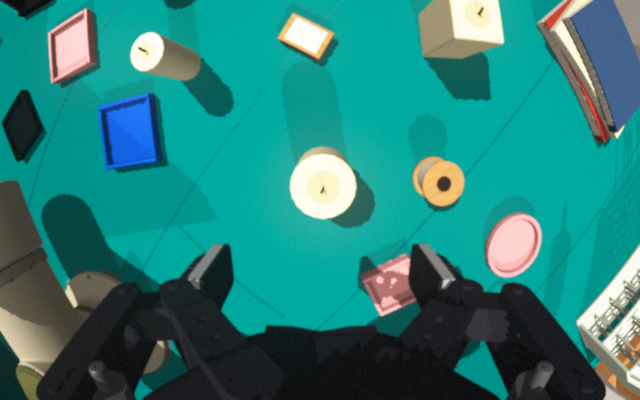

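The wrist view shows the round candle top at (323,185), centred between the fingertips at x≈232 and 412. I'll descend, grip and lift.

Emit:
move_arm:
  commands:
    - [0.06,-0.03,1.5,0,0,0,85]
    - [0.06,-0.03,3,0,0,0,85]
    - [0.06,-0.03,4.5,0,0,0,85]
    - [0.06,-0.03,5.8,0,0,0,85]
    - [0.06,-0.03,6.6,0,0,0,85]
    - [0.06,-0.03,6.6,0,0,0,85]
    - [0.06,-0.03,6.6,0,0,0,85]
    - [0.06,-0.03,6.6,0,0,0,55]
    - [0.06,-0.03,6.6,0,0,0,55]
    - [0.06,-0.03,6.6,0,0,0,55]
    - [0.06,-0.03,6.6,0,0,0,55]
    - [0.06,-0.03,6.6,0,0,0,55]
    - [0.06,-0.03,6.6,0,0,0,55]
    - [0.06,-0.03,6.6,0,0,0,55]
  force: 30

```text
time: 2.82
eef_pos: [0.4497, -0.1148, 0.0367]
orientation: [[0.766, 0.643, 0.004], [0.643, -0.766, -0.002], [0.001, 0.004, -1.0]]
force: [-0.1, -2.0, 7.3]
grip_width: 0.0626
gripper_force: 32.1
```

```bash
python3 plan.py 448 -115 170 40 548 -390.7 170 40 548 -390.7 50 40 548 -390.7 44 40
```

```text
t 2.82 p [ 0.4497 -0.1148  0.0367] yaw 40.0 w 62.6 gf 32.1 F [-0.1 -2.   7.3] j [-0.51  0.45  1.78 -0.    0.91  0.37]
[448.0, -115.0, 170.0, 40.0] [-0.05, -0.01, -5.33] [0.04, -0.01, 0.0]
[548.0, -390.7, 170.0, 40.0] [-4.08, 11.0, -5.29] [0.04, -0.01, 0.0]
[548.0, -390.7, 50.0, 40.0] [-4.08, 10.98, -0.49] [0.04, -0.01, 0.0]
[548.0, -390.7, 44.0, 40.0] [-4.08, 10.98, -0.25] [0.04, -0.01, 0.0]
```

Emit:
move_arm:
  commands:
    - [0,0,-1.5,0,0,0,55]
    - [0,0,-3,0,0,0,55]
    - [-0.3,1,-4,0,0,0,55]
    - [-1,2.4,-4,0,0,0,55]
    - [-1.5,3.9,-4,0,0,0,55]
    - [-2,5.4,-4,0,0,0,55]
    - [-2.6,6.9,-4,0,0,0,55]
    - [-3.1,8.4,-4,0,0,0,55]
    - [-3.6,9.8,-4,0,0,0,55]
    - [-4.03,10.98,-4,0,0,0,55]
    - [-4.03,10.98,-4,0,0,0,55]
    - [-4.03,10.98,-4,0,0,0,55]
    - [-4.03,10.98,-4,0,0,0,55]
    - [-4.03,10.98,-2.8,0,0,0,55]
    - [-4.03,10.98,-1.6,0,0,0,55]
    - [-4.03,10.98,-1,0,0,0,55]
    - [-4.03,10.98,-1,0,0,0,55]
    - [-4.03,10.98,-1,0,0,0,55]

```text
time: 4.32
eef_pos: [0.5479, -0.3879, 0.0605]
orientation: [[0.765, 0.644, -0.0], [0.644, -0.765, 0.001], [0.0, -0.001, -1.0]]
force: [0.1, -0.7, -1.7]
grip_width: 0.0628
gripper_force: 37.2
```

```bash
python3 plan.py 548 -390.7 45 40;  python3 - <<'E'
from h import *
p,d=imaging.get_image('wrist'); cv2.imwrite('pics/w2.png',p[:,:,::-1])
E
```

```text
t 4.32 p [ 0.5479 -0.3879  0.0605] yaw 40.1 w 62.8 gf 37.2 F [ 0.1 -0.7 -1.7] j [-0.79  0.71  1.13  0.    1.3   0.08]
[548.0, -390.7, 45.0, 40.0] [-0.07, 0.09, 0.62] [-0.01, -0.0, 0.01]
```

View pics/w2.png

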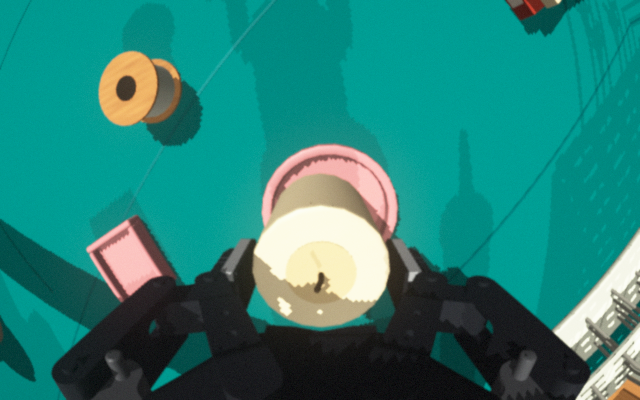

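The wrist view shows the candle top spanning columns 253–388 and the dish rim 263–398, so the dish lies a few mm toward tool +y. I'll fit both by casting rays.

```bash
cat > wr.py <<'E'
import numpy as np, cv2
from bench import imaging, readout
from scipy.optimize import least_squares
def fcast(c,uv,z):
    K,T=np.array(c['K']),np.array(c['world_from_camera'])
    e=(np.atleast_2d(uv)-[K[0,2],K[1,2]])/K[0,0]; th=np.linalg.norm(e,axis=1)
    r=np.c_[e*(np.sin(th)/np.maximum(th,1e-9))[:,None],np.cos(th)]@T[:3,:3].T
    o=T[:3,3]; return (o+r*((z-o[2])/r[:,2])[:,None])[:,:2]*1000
def shot(name):
    c=imaging.camera_params('wrist'); p,d=imaging.get_image('wrist')
    cv2.imwrite(f'pics/{name}.png',p[:,:,::-1]); return c,p
def hull(p,box,kind):
    h,s,v=[x.astype(int) for x in cv2.split(cv2.cvtColor(p,cv2.COLOR_RGB2HSV))]
    m=(((h>165)|(h<6))&(s>45)&(v>90)) if kind=='pink' else ((h>8)&(h<36)&(s<130)&(v>int(kind)))
    k=np.zeros(m.shape,bool); u0,v0,u1,v1=box; k[v0:v1,u0:u1]=1
    m=cv2.morphologyEx((m&k).astype(np.uint8),cv2.MORPH_OPEN,np.ones((3,3)))
    n,l,st,_=cv2.connectedComponentsWithStats(m); b=1+np.argmax(st[1:,4])
    cn=max(cv2.findContours((l==b).astype(np.uint8),cv2.RETR_EXTERNAL,cv2.CHAIN_APPROX_NONE)[0],key=len)
    return cn[:,0]
def circ(P,r):
    f=lambda q:np.hypot(*(P-q[:2]).T)-q[2]
    s=least_squares(f,[*P.mean(0),r],loss='soft_l1',f_scale=.5); return s.x.round(1),np.abs(s.fun).mean().round(2)
E
python3 - <<'E'
from wr import *
c=imaging.camera_params('wrist'); p=cv2.imread('pics/w2.png')[:,:,::-1].copy()
h=cv2.convexHull(hull(p,(240,120,420,260),'pink'))[:,0].astype(float)
h=h[(h[:,1]<225)]
print(len(h),circ(fcast(c,h,.018),49))
# candle top outline: bright cream right/top edge
k=hull(p,(240,200,392,330),'225'); k=k[(k[:,1]<262)]; k=cv2.convexHull(k)[:,0].astype(float)
for zt in (.105,.11): print(zt,circ(fcast(c,k,zt),32), fcast(c,k,zt).min(0))
E
python3 plan.py
```

```text
33 (array([ 551.8, -394.7,   48.6]), np.float64(0.17))
0.105 (array([ 548.2, -389.1,   30.1]), np.float64(0.43)) [ 534.65441408 -409.47803511]
0.11 (array([ 550.2, -387.4,   28.8]), np.float64(0.42)) [ 537.23240947 -406.9376761 ]
t 4.37 p [ 0.5484 -0.3886  0.0617] yaw 40.1 w 62.5 gf 37.2 F [ 0.7 -0.7 -2.6] j [-0.79  0.71  1.13  0.    1.3   0.08]
```

Emit:
move_arm:
  commands:
    - [-0.02,0.18,0.2,0,0,0,55]
    - [-0.02,0.18,0.4,0,0,0,55]
    - [-0.02,0.18,0.6,0,0,0,55]
    - [-0.02,0.18,0.6,0,0,0,55]

```text
time: 4.7
eef_pos: [0.5504, -0.3927, 0.0448]
orientation: [[0.766, 0.643, 0.0], [0.643, -0.766, -0.0], [0.0, 0.0, -1.0]]
force: [0.8, -0.7, -3.2]
grip_width: 0.0626
gripper_force: 37.7
```

Emit:
move_arm:
  commands:
    - [0,0,0.06,0,0,0,55]
    - [0,0,0.06,0,0,0,55]

```text
time: 4.87
eef_pos: [0.5503, -0.3929, 0.0446]
orientation: [[0.766, 0.643, 0.0], [0.643, -0.766, -0.001], [-0.0, 0.001, -1.0]]
force: [-2.2, 0.7, 5.5]
grip_width: 0.0625
gripper_force: 38.5
```

Contact. I'll release gently, lift, and look from above.

Emit:
move_arm:
  commands:
    - [0,0,0,0,0,0,68]
    - [0,0,0,0,0,0,76]
    - [0,0,0,0,0,0,80]
    - [0,0,0,0,0,0,82]
    - [0,0,0,0,0,0,82]
    - [0,0,-1,0,0,0,82]
    - [0,0,-2.5,0,0,0,82]
    - [0,0,-4,0,0,0,85]
    - [0,0,-5.5,0,0,0,85]
    - [-1.5,-1,-6,0,0,0,85]
    - [-3,-2.5,-6,0,0,0,85]
    - [-4,-4,-6,0,0,0,85]
    - [-4,-5,-6,0,0,0,85]
    - [-4,-6,-6,0,0,0,85]
    - [-4,-6,-6,0,0,0,85]

```text
time: 6.12
eef_pos: [0.3745, -0.3391, 0.1941]
orientation: [[0.767, 0.642, -0.001], [0.642, -0.767, 0.001], [0.0, -0.001, -1.0]]
force: [1.7, 0.1, 1.5]
grip_width: 0.0851
gripper_force: 0.0
```

Run:
```python
from h import *
p,d=imaging.get_image('top'); c=imaging.camera_params('top'); cv2.imwrite('pics/top1.png',p[:,:,::-1])
o={**OBJ,'cRL':((475,145),.088,34),'dRL':((479,146),.018,34)}
try: measure(p,d,c,['cRL','dRL','dSS'],o)
except Exception as e: print(e)
cr=cv2.resize(p[90:250,360:560],None,fx=4,fy=4,interpolation=2)[:600]
cv2.imwrite('pics/top1c.png',cr[:,:,::-1])
p,d=imaging.get_image('scene'); cv2.imwrite('pics/sc1c.png',cv2.resize(p[90:240,150:350],None,fx=4,fy=4,interpolation=2)[:,:,::-1])
```

```text
cRL rect [ 546.2 -389.7] [64.8 61.8] 89.8 circ [ 546.6 -390.4] 67.8 z [84.6 87.6 89.8] 560
dRL rect [ 546.1 -380.6] [97.1 79.3] 15.0 circ [ 548.5 -390.1] 99.0 z [ 6.4 13.8 18.9] 412
dSS rect [ 393.1 -285.7] [71.1 68.5] 66.8 circ [ 392.7 -285.9] 93.0 z [ 6.   9.2 18.1] 703
```

View pics/top1c.png

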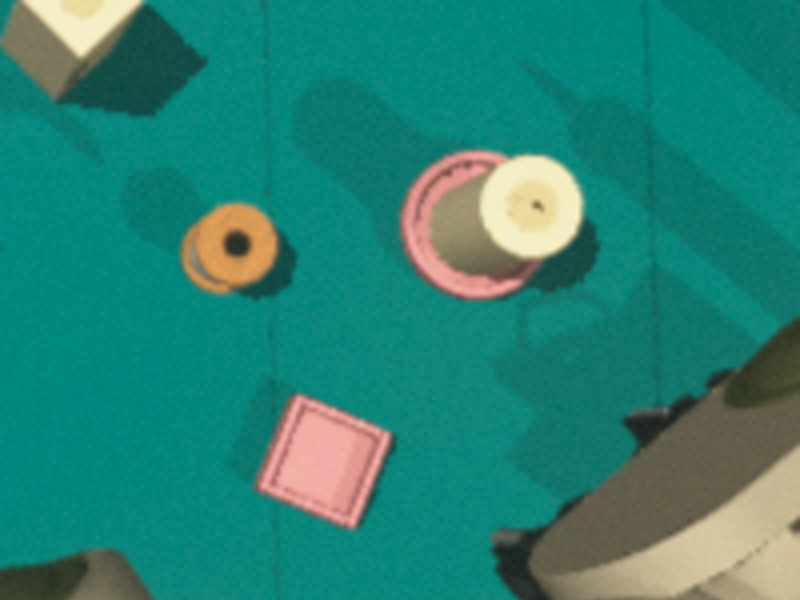

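The candle is about 1.5 mm off the dish centre at pixel (475,145), which is good, and the TCP frame is offset from the top view by about (+3,−3.6) mm. Next is the small square candle.

```bash
python3 plan.py 542.5 362 170 101.3
```

```text
t 6.22 p [ 0.3773 -0.3421  0.1941] yaw 40.0 w 84.9 gf 0.0 F [0.7 0.2 0. ] j [-0.97  0.32  1.43  0.    1.39 -0.1 ]
[542.5, 362.0, 170.0, 101.3] [23.16, -17.33, 0.94] [0.01, 0.01, -10.22]
```

Emit:
move_arm:
  commands:
    - [1.3,-1,0,0,0,-0.6,85]
    - [2.6,-2,0,0,0,-1.2,85]
    - [3.9,-3,0,0,0,-1.8,85]
    - [5.2,-4,0,0,0,-2.4,85]
    - [6.5,-5,0,0,0,-3,85]
    - [7.8,-6,0,0,0,-3.6,85]
    - [9.1,-7,0,0,0,-4.2,85]
    - [10.4,-8,0,0,0,-4.8,85]
    - [11.7,-9,0,0,0,-5.4,85]
    - [13,-10,0,0,0,-6,85]
    - [14.3,-11,0,0,0,-6.6,85]
    - [15.6,-12,0,0,0,-7.2,85]
    - [16.9,-13,0,0,0,-7.8,85]
    - [18.2,-14,0,0,0,-8.4,85]
    - [19.5,-15,0,0,0,-9,85]
    - [20.8,-16,0,0,0,-9.6,85]
    - [22.1,-16.8,0.3,0,0,-10.2,85]
    - [23.16,-17.33,0.94,0,0,-10.22,85]
    - [23.16,-17.33,0.94,0,0,-10.22,85]
    - [23.16,-17.33,0.94,0,0,-10.22,85]

```text
time: 7.88
eef_pos: [0.5426, 0.3636, 0.1676]
orientation: [[-0.199, 0.98, -0.002], [0.98, 0.199, -0.001], [-0.001, -0.003, -1.0]]
force: [-0.3, -0.1, -0.2]
grip_width: 0.0854
gripper_force: 0.0
```

```bash
python3 - <<'E'
from wr import *
c,p=shot('w3')
E
python3 plan.py 542.5 362 170 101.3 542.5 362 32 101.3
```

```text
t 7.93 p [0.5427 0.3626 0.1689] yaw 101.4 w 85.1 gf 0.0 F [ 0.6 -0.8  0.7] j [ 0.41  0.59  1.05 -0.    1.5   0.21]
[542.5, 362.0, 170.0, 101.3] [-0.02, -0.01, -0.04] [-0.01, 0.0, 0.01]
[542.5, 362.0, 32.0, 101.3] [-0.02, -0.01, 5.48] [-0.01, 0.0, 0.01]
```

View pics/w3.png

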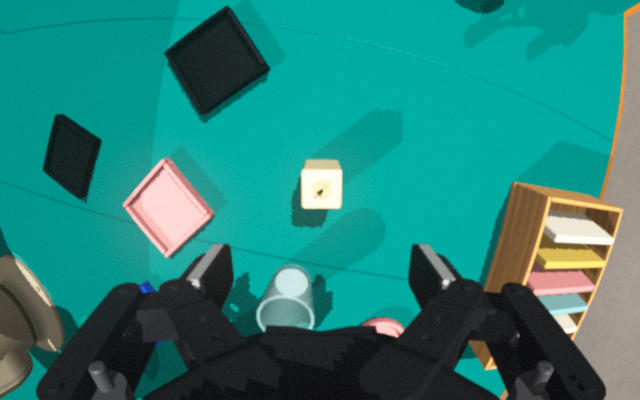

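The wrist view shows the small square candle at (321,188), centred and aligned with the fingers. I'll descend and grip.

Emit:
move_arm:
  commands:
    - [0,0,1.5,0,0,0,85]
    - [0,0,3,0,0,0,75]
    - [0,0,4.4,0,0,0,70]
    - [0,0,5.3,0,0,0,65]
    - [0,0,5.48,0,0,0,60]
    - [0,0,5.48,0,0,0,50]
    - [0,0,5.48,0,0,0,44]
    - [0,0,5.48,0,0,0,40]
    - [0,0,5.48,0,0,0,30]
    - [0,0,5.48,0,0,0,28]
    - [0,0,5.48,0,0,0,28]
    - [0,0,5.48,0,0,0,28]
    - [0,0,5.48,0,0,0,28]
    - [0,0,5.48,0,0,0,28]
    - [0,0,5.48,0,0,0,28]
  force: 25

```text
time: 9.18
eef_pos: [0.5434, 0.3623, 0.0354]
orientation: [[-0.196, 0.981, 0.004], [0.981, 0.196, 0.001], [0.001, 0.004, -1.0]]
force: [0.3, -1.6, 7.7]
grip_width: 0.0351
gripper_force: 25.3
```

```bash
python3 plan.py 542.5 362 140 101.3 396 -289.3 180 67 396 -289.3 65 67
```

```text
t 9.18 p [0.5434 0.3623 0.0354] yaw 101.3 w 35.1 gf 25.3 F [ 0.3 -1.6  7.7] j [ 0.41  0.71  1.22 -0.    1.2   0.21]
[542.5, 362.0, 140.0, 101.3] [-0.0, -0.02, -4.18] [0.04, -0.0, 0.0]
[396.0, -289.3, 180.0, 67.0] [-24.39, -10.88, -5.84] [0.04, -0.02, 5.72]
[396.0, -289.3, 65.0, 67.0] [-24.4, -10.9, -1.24] [0.04, -0.02, 5.72]
```

Emit:
move_arm:
  commands:
    - [0,0,-1.5,0,0,0,28]
    - [0,0,-3,0,0,0,28]
    - [0,0,-4.5,0,0,0,28]
    - [-0.8,-0.4,-5.6,0,0,0.2,28]
    - [-2.2,-1,-5.84,0,0,0.5,28]
    - [-3.6,-1.6,-5.84,0,0,0.8,28]
    - [-5,-2.2,-5.84,0,0,1.1,28]
    - [-6.4,-2.8,-5.84,0,0,1.5,28]
    - [-7.8,-3.5,-5.84,0,0,1.8,28]
    - [-9.2,-4.1,-5.84,0,0,2.2,28]
    - [-10.6,-4.7,-5.84,0,0,2.5,28]
    - [-12,-5.3,-5.84,0,0,2.8,28]
    - [-13.4,-6,-5.84,0,0,3.1,28]
    - [-14.8,-6.6,-5.84,0,0,3.5,28]
    - [-16.2,-7.2,-5.84,0,0,3.8,28]
    - [-17.6,-7.8,-5.84,0,0,4.1,28]
    - [-19,-8.5,-5.84,0,0,4.5,28]
    - [-20.4,-9.1,-5.84,0,0,4.8,28]
    - [-21.8,-9.7,-5.84,0,0,5.1,28]
    - [-23.2,-10.3,-5.84,0,0,5.5,28]

```text
time: 10.85
eef_pos: [0.403, -0.2591, 0.18]
orientation: [[0.371, 0.929, 0.001], [0.929, -0.371, -0.001], [-0.001, 0.002, -1.0]]
force: [0.8, 0.4, -1.1]
grip_width: 0.0351
gripper_force: 26.0
```

```bash
python3 plan.py 396 -289.3 65 67
```

```text
t 10.85 p [ 0.403  -0.2591  0.18  ] yaw 68.2 w 35.1 gf 26.0 F [ 0.8  0.4 -1.1] j [-0.82  0.28  1.54  0.    1.32 -0.44]
[396.0, -289.3, 65.0, 67.0] [-1.22, 0.18, 4.6] [0.02, 0.01, 0.2]
```

Emit:
move_arm:
  commands:
    - [-1.22,0.18,0,0,0,0.2,28]
    - [-1.22,0.18,1,0,0,0.2,28]
    - [-1.22,0.18,2.4,0,0,0.2,28]
    - [-1.22,0.18,3.6,0,0,0.2,28]
    - [-1.22,0.18,4.6,0,0,0.2,28]
    - [-1.22,0.18,4.6,0,0,0.2,28]
    - [-1.22,0.18,4.6,0,0,0.2,28]

```text
time: 11.43
eef_pos: [0.3967, -0.2873, 0.0644]
orientation: [[0.389, 0.921, -0.0], [0.921, -0.389, 0.001], [0.0, -0.001, -1.0]]
force: [0.3, 0.0, -1.4]
grip_width: 0.0351
gripper_force: 26.0
```

```bash
python3 - <<'E'
from wr import *
c,p=shot('w4')
E
python3 plan.py 396 -289.3 44 67
```

```text
t 11.48 p [ 0.3973 -0.2879  0.0654] yaw 67.1 w 35.4 gf 26.0 F [-0.2  0.  -0.2] j [-0.87  0.44  1.67  0.    1.02 -0.47]
[396.0, -289.3, 44.0, 67.0] [-0.07, -0.03, 0.86] [0.02, 0.01, 0.02]
```

View pics/w4.png

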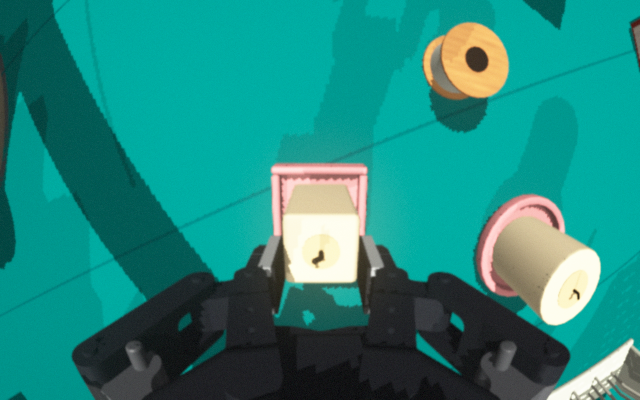

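The wrist view shows the dish spanning columns 272–368 and the candle 284–358, so it is centred and parallel. I'll lower it.

Emit:
move_arm:
  commands:
    - [-0.06,-0.03,0.3,0,0,0,28]
    - [-0.06,-0.03,0.6,0,0,0,28]
    - [-0.06,-0.03,0.8,0,0,0,28]
    - [-0.06,-0.03,0.86,0,0,0,28]
    - [-0.06,-0.03,0.86,0,0,0,28]

```text
time: 11.9
eef_pos: [0.3953, -0.2886, 0.0433]
orientation: [[0.388, 0.921, 0.0], [0.921, -0.388, -0.001], [-0.001, 0.0, -1.0]]
force: [-4.1, 1.1, 10.9]
grip_width: 0.0352
gripper_force: 27.3
```

Emit:
move_arm:
  commands:
    - [0,0,0,0,0,0,40]
    - [0,0,0,0,0,0,46]
    - [0,0,0,0,0,0,52]
    - [0,0,0,0,0,0,60]
    - [0,0,0,0,0,0,60]
    - [0,0,-1,0,0,0,60]
    - [0,0,-2.5,0,0,0,60]
    - [0,0,-4,0,0,0,70]
    - [0,0,-5.5,0,0,0,80]
    - [1.4,0,-6,0,0,0,80]
    - [2.9,0,-6,0,0,0,80]
    - [4.4,0,-6,0,0,0,80]
    - [5.9,0,-6,0,0,0,80]
    - [7.4,0,-6,0,0,0,80]
    - [8.9,0,-6,0,0,0,80]
    - [10.4,0,-6,0,0,0,80]
    - [11.9,-0.3,-6,0,0,0,80]
    - [13.4,-0.5,-6,0,0,0,80]
    - [14.3,-0.7,-6,0,0,0,80]

```text
time: 13.48
eef_pos: [0.5186, 0.051, 0.1923]
orientation: [[0.387, 0.922, 0.0], [0.922, -0.387, 0.001], [0.001, -0.0, -1.0]]
force: [-0.1, 0.2, -0.2]
grip_width: 0.0795
gripper_force: 0.0
```

```bash
python3 plan.py 449.5 97 195 67 449.5 97 45 67
python3 - <<'E'
from h import *
p,d=imaging.get_image('top'); c=imaging.camera_params('top'); cv2.imwrite('pics/top2.png',p[:,:,::-1])
o={**OBJ,'cSS':((441,205),.078,26)}
measure(p,d,c,['cSS','dSS'],o)
from wr import *
shot('w5');
E
```

```text
t 13.48 p [0.5186 0.051  0.1923] yaw 67.2 w 79.5 gf 0.0 F [-0.1  0.2 -0.2] j [-0.13  0.34  1.4   0.    1.39  0.27]
[449.5, 97.0, 195.0, 67.0] [0.63, -3.26, -0.11] [-0.0, -0.01, 0.04]
[449.5, 97.0, 45.0, 67.0] [0.62, -3.26, 5.89] [-0.0, -0.01, 0.04]
cSS rect [ 395.9 -280.5] [38.3 37.3] 66.8 circ [ 396.4 -281.6] 48.0 z [74.4 77.6 80. ] 234
dSS rect [ 393.7 -284.7] [69.7 67.5] 67.8 circ [ 393.1 -285. ] 88.8 z [ 6.8 15.2 19.3] 308
```

View pics/w5.png

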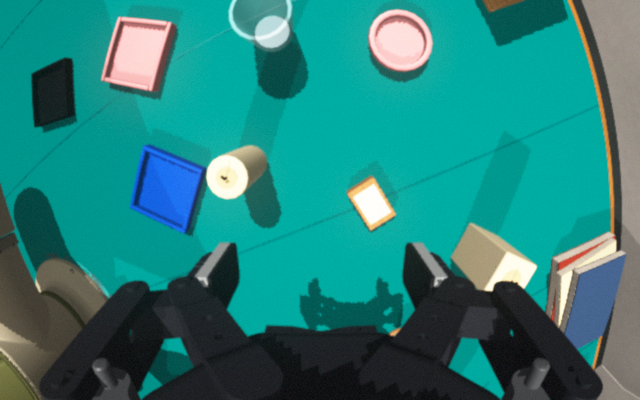

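The wrist view shows the slim round candle at (228,178), the matchbox at (372,203) and the small round dish at (400,40). The top view puts the small square candle about 5 mm off along tool x, so I'll cross-check with the scene camera.

Run:
```python
from h import *
c=imaging.camera_params('scene')
f=np.load('scene0.npz')
T=np.array(c['world_from_camera']);K=np.array(c['K'])
def pix(P): q=np.linalg.inv(T)@np.r_[P,1]; q=K@q[:3]; return tuple(int(x) for x in (q[:2]/q[2]).round())
print('before'); measure(f['p'],f['d'],c,['dSS','dRL'],{'dSS':(pix([.393,-.2855,.018]),.018,20),'dRL':(pix([.548,-.39,.018]),.018,24)})
p,d=imaging.get_image('scene')
print('after'); measure(p,d,c,['cSS','cRL'],{'cSS':(pix([.395,-.283,.078]),.078,20),'cRL':(pix([.547,-.39,.088]),.088,24)})
a=cv2.resize(p[90:210,180:320],None,fx=3,fy=3,interpolation=2); t=cv2.imread('pics/top2.png')[:,:,::-1]
b=cv2.resize(t[150:270,380:500],None,fx=3,fy=3,interpolation=2)
cv2.imwrite('pics/cmp.png',np.hstack([a,b])[:,:,::-1])
```

```text
before
dSS rect [ 401.3 -281.2] [79.6 67.7] 66.5 circ [ 399.7 -281.9] 92.6 z [ 4.7 11.2 19.5] 311
dRL rect [ 555.3 -388.8] [100.4  96.3] 51.3 circ [ 555.2 -388.8] 105.4 z [ 6.5 11.2 19.7] 480
after
cSS rect [ 401.5 -277. ] [51.6 35.9] 66.0 circ [ 403.4 -278.5] 56.1 z [67.9 78.1 82.8] 113
cRL rect [ 551.1 -389.4] [75.  61.9] 73.0 circ [ 550.  -389.1] 75.2 z [82.2 88.6 92.3] 237
```

View pics/cmp.png

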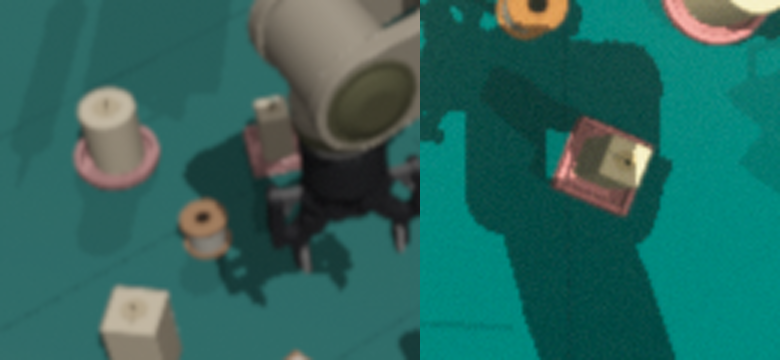

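The crop shows the small square candle a few mm toward one corner-side of its dish, partly shaded by the arm; I'll recheck it later with a clear view. Next I'll pick the slim round candle.

Emit:
move_arm:
  commands:
    - [0.3,-1.5,-0.1,0,0,0,80]
    - [0.6,-2.8,-0.1,0,0,0,80]
    - [0.62,-3.26,-0.1,0,0,0,80]
    - [0.62,-3.26,-0.1,0,0,0,80]
    - [0.62,-3.26,-0.1,0,0,0,80]

```text
time: 14.05
eef_pos: [0.4496, 0.093, 0.1953]
orientation: [[0.389, 0.921, 0.001], [0.921, -0.389, -0.0], [0.0, 0.001, -1.0]]
force: [0.3, -0.2, 1.0]
grip_width: 0.0803
gripper_force: 0.0
```

```bash
python3 - <<'E'
from wr import *
c,p=shot('w6')
k=hull(p,(260,120,380,260),'200'); print(k.min(0),k.max(0)); k=cv2.convexHull(k)[:,0].astype(float)
print(circ(fcast(c,k,.1),20))
from h import *
p,d=imaging.get_image('top'); c=imaging.camera_params('top'); cv2.imwrite('pics/top3.png',p[:,:,::-1])
measure(p,d,c,['cSS','dSS'],{**OBJ,'cSS':((449,205),.078,22)})
E
python3 plan.py 449.5 97 45 67
```

```text
[294 154] [338 208]
(array([449.1, 102.7,  21.1]), np.float64(1.75))
cSS rect [ 396.1 -280.6] [38.3 36.9] 67.0 circ [ 396.2 -281.2] 48.9 z [74.4 77.6 79.9] 234
dSS rect [ 392.8 -287.4] [67.7 67.8] 66.8 circ [ 391.9 -286.3] 90.2 z [ 6.4 14.6 19.4] 280
t 14.15 p [0.4502 0.0927 0.195 ] yaw 67.1 w 80.0 gf 0.0 F [-0.1 -0.5  0.8] j [-0.06  0.23  1.56 -0.    1.35  0.35]
[449.5, 97.0, 45.0, 67.0] [0.15, -0.1, 6.0] [0.01, -0.0, 0.01]
```

Emit:
move_arm:
  commands:
    - [0.15,-0.1,1.5,0,0,0,80]
    - [0.15,-0.1,3,0,0,0,80]
    - [0.15,-0.1,4.4,0,0,0,75]
    - [0.15,-0.1,5.6,0,0,0,70]
    - [0.15,-0.1,6,0,0,0,65]
    - [0.15,-0.1,6,0,0,0,55]
    - [0.15,-0.1,6,0,0,0,48]
    - [0.15,-0.1,6,0,0,0,44]
    - [0.15,-0.1,6,0,0,0,34]
    - [0.15,-0.1,6,0,0,0,32]
    - [0.15,-0.1,6,0,0,0,32]
    - [0.15,-0.1,6,0,0,0,32]
    - [0.15,-0.1,6,0,0,0,32]
    - [0.15,-0.1,6,0,0,0,32]
  force: 25

```text
time: 15.32
eef_pos: [0.4492, 0.0981, 0.0459]
orientation: [[0.389, 0.921, 0.003], [0.921, -0.389, -0.0], [0.001, 0.003, -1.0]]
force: [0.2, -1.5, 7.1]
grip_width: 0.0396
gripper_force: 25.4
```

```bash
python3 plan.py 449.5 97 45 67 662 163 78 67
```

```text
t 15.32 p [0.4492 0.0981 0.0459] yaw 67.1 w 39.6 gf 25.4 F [ 0.2 -1.5  7.1] j [-0.04  0.43  1.78 -0.    0.93  0.36]
[449.5, 97.0, 45.0, 67.0] [-0.04, 0.03, 0.03] [0.03, -0.01, 0.02]
[662.0, 163.0, 78.0, 67.0] [5.7, 6.84, -1.26] [0.03, -0.01, 0.02]
```

Emit:
move_arm:
  commands:
    - [0,0,-1.3,0,0,0,32]
    - [0,0,-2.6,0,0,0,32]
    - [0.9,1,-2.6,0,0,0,32]
    - [1.9,2.2,-2.6,0,0,0,32]
    - [2.8,3.4,-2.6,0,0,0,32]
    - [3.8,4.6,-2.6,0,0,0,32]
    - [4.8,5.8,-2.6,0,0,0,32]
    - [5.74,6.84,-2.6,0,0,0,32]
    - [5.74,6.84,-2.6,0,0,0,32]
    - [5.74,6.84,-1.8,0,0,0,32]
    - [5.74,6.84,-1.26,0,0,0,32]
    - [5.74,6.84,-1.26,0,0,0,32]
    - [5.74,6.84,-1.26,0,0,0,32]

```text
time: 16.4
eef_pos: [0.661, 0.1639, 0.0759]
orientation: [[0.389, 0.921, -0.002], [0.921, -0.389, -0.0], [-0.001, -0.002, -1.0]]
force: [-0.4, -0.0, -1.3]
grip_width: 0.0393
gripper_force: 26.1
```

```bash
python3 - <<'E'
from wr import *
c,p=shot('w7')
h=cv2.convexHull(hull(p,(230,100,420,270),'pink'))[:,0].astype(float)
h=h[h[:,1]<h[:,1].min()+35]; print(h.min(0),h.max(0),circ(fcast(c,h,.018),37))
E
python3 plan.py 662 163 56 67
```

```text
[283. 154.] [367. 186.] (array([666.1, 167.8,  32.4]), np.float64(0.52))
t 16.45 p [0.6616 0.164  0.077 ] yaw 67.1 w 39.2 gf 26.1 F [ 1.  -1.1 -0.8] j [0.07 0.71 1.08 0.   1.35 0.47]
[662.0, 163.0, 56.0, 67.0] [-0.03, 0.03, 0.84] [0.0, -0.0, 0.02]
```

View pics/w7.png

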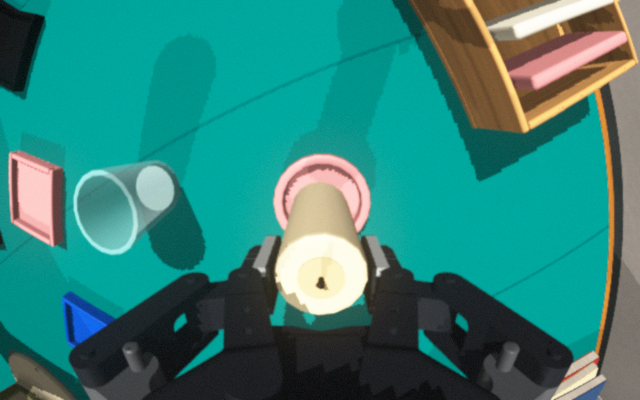

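The wrist view shows the dish spanning columns 274–370 and the candle centred at about 321, so laterally it is fine. I'll lower and release.

Emit:
move_arm:
  commands:
    - [0,0.03,0.3,0,0,0,32]
    - [0,0.03,0.6,0,0,0,32]
    - [0,0.03,0.8,0,0,0,32]
    - [0,0.03,0.88,0,0,0,32]
    - [0,0.03,0.88,0,0,0,32]

```text
time: 16.87
eef_pos: [0.6622, 0.1638, 0.0543]
orientation: [[0.389, 0.921, -0.0], [0.921, -0.389, 0.0], [-0.0, -0.0, -1.0]]
force: [-0.2, -0.1, -1.5]
grip_width: 0.0394
gripper_force: 26.1
```

Emit:
move_arm:
  commands:
    - [0,0,0.06,0,0,0,32]
    - [0,0,0.06,0,0,0,42]
    - [0,0,0.06,0,0,0,50]
    - [0,0,0.06,0,0,0,58]
    - [0,0,0.06,0,0,0,64]
    - [0,0,0.06,0,0,0,64]
    - [0,0,-1,0,0,0,64]
    - [0,0,-2.5,0,0,0,70]
    - [0,0,-4,0,0,0,80]
    - [0,0,-5.5,0,0,0,85]
    - [-1,0.5,-5.8,0,0,0.5,85]
    - [-2.4,1,-5.8,0,0,1.3,85]
    - [-3.8,1.5,-5.8,0,0,2.1,85]
    - [-5.2,2,-5.8,0,0,2.9,85]
    - [-6.6,2.5,-5.8,0,0,3.5,85]
    - [-8,3,-5.8,0,0,3.8,85]
    - [-9,3.5,-5.8,0,0,3.8,85]
    - [-10,4,-5.8,0,0,3.8,85]

```text
time: 18.37
eef_pos: [0.657, -0.1076, 0.1996]
orientation: [[0.716, 0.698, 0.0], [0.698, -0.716, -0.0], [-0.0, 0.0, -1.0]]
force: [0.6, 0.4, -0.1]
grip_width: 0.0852
gripper_force: 0.0
```

```bash
python3 - <<'E'
from h import *
p,d=imaging.get_image('top'); c=imaging.camera_params('top'); cv2.imwrite('pics/top4.png',p[:,:,::-1])
measure(p,d,c,['cSS','dSS','cRS','dRS','cRL','dRL'],{**OBJ,'cSS':((449,205),.078,22),'cRS':((264,95),.108,28),'cRL':((490,141),.088,34)})
E
python3 plan.py 673 -115 195 44.3
```

```text
cSS rect [ 396.  -280.5] [38.8 36.7] 67.9 circ [ 396.2 -281.2] 48.9 z [73.5 77.7 80.1] 235
dSS rect [ 393.4 -284.7] [70.  68.7] 67.1 circ [ 393.2 -284. ] 89.9 z [ 6.6 14.2 19. ] 326
cRS rect [658.8 166.1] [40.7 37.2] 44.6 circ [658.8 167. ] 42.1 z [104.9 107.7 110.4] 232
dRS rect [654.6 163.9] [64.  71.5] 24.0 circ [658.9 165.9] 73.7 z [ 6.9 15.  19.3] 301
cRL rect [ 546.2 -389.7] [64.7 61.8] 89.8 circ [ 546.5 -390.5] 67.8 z [85.  87.7 89.8] 556
dRL rect [ 545.9 -383.3] [94.6 77.7] 17.7 circ [ 548.8 -391.7] 96.3 z [ 6.3 14.3 19. ] 348
t 18.42 p [ 0.6572 -0.1125  0.1991] yaw 44.0 w 84.8 gf 0.0 F [-0.6 -3.3 -1. ] j [-0.35  0.6   0.95 -0.    1.6   0.46]
[673.0, -115.0, 195.0, 44.3] [0.39, 0.51, 0.16] [0.01, 0.01, -0.04]
```

```bash
python3 plan.py 675.5 -118 195 44.3 675.5 -118 48 44.3
```

```text
t 18.42 p [ 0.6572 -0.1125  0.1991] yaw 44.0 w 84.8 gf 0.0 F [-0.6 -3.3 -1. ] j [-0.35  0.6   0.95 -0.    1.6   0.46]
[675.5, -118.0, 195.0, 44.3] [0.38, 0.67, 0.16] [0.01, 0.01, -0.04]
[675.5, -118.0, 48.0, 44.3] [0.38, 0.66, 6.04] [0.01, 0.01, -0.04]
```

Emit:
move_arm:
  commands:
    - [0.3,0.6,0.16,0,0,0,85]
    - [0.38,0.66,0.16,0,0,-0.04,85]
    - [0.38,0.66,0.16,0,0,-0.04,85]
    - [0.38,0.66,0.16,0,0,-0.04,85]

```text
time: 18.75
eef_pos: [0.6754, -0.11, 0.1953]
orientation: [[0.712, 0.702, -0.0], [0.702, -0.712, 0.0], [-0.0, -0.0, -1.0]]
force: [-0.6, 0.5, 0.5]
grip_width: 0.085
gripper_force: 0.0
```

```bash
python3 - <<'E'
from wr import *
c,p=shot('w8')
E
python3 plan.py 675.5 -118 48 44.3
```

```text
t 18.8 p [ 0.6754 -0.1099  0.1956] yaw 44.6 w 84.7 gf 0.0 F [0.6 1.2 0.3] j [-0.33  0.64  0.89  0.    1.62  0.46]
[675.5, -118.0, 48.0, 44.3] [-0.22, 0.24, 5.9] [-0.0, 0.0, 0.05]
```

View pics/w8.png

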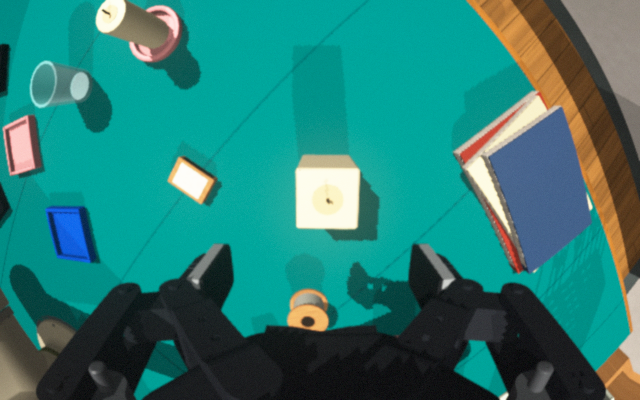

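The wrist view shows the wide square candle spanning columns 296–359, 6 mm toward tool +y as planned, with its sides parallel to the fingers. I'll descend and grip.

Emit:
move_arm:
  commands:
    - [-0.22,0.24,0.5,0,0,0.04,85]
    - [-0.22,0.24,1.5,0,0,0.04,85]
    - [-0.22,0.24,3,0,0,0.04,85]
    - [-0.22,0.24,4.4,0,0,0.04,85]
    - [-0.22,0.24,5.5,0,0,0.04,85]
    - [-0.22,0.24,5.9,0,0,0.04,80]
    - [-0.22,0.24,5.9,0,0,0.04,72]
    - [-0.22,0.24,5.9,0,0,0.04,64]
    - [-0.22,0.24,5.9,0,0,0.04,60]
    - [-0.22,0.24,5.9,0,0,0.04,50]
    - [-0.22,0.24,5.9,0,0,0.04,48]
    - [-0.22,0.24,5.9,0,0,0.04,48]
    - [-0.22,0.24,5.9,0,0,0.04,48]
    - [-0.22,0.24,5.9,0,0,0.04,48]
    - [-0.22,0.24,5.9,0,0,0.04,48]
  force: 35

```text
time: 20.05
eef_pos: [0.6769, -0.1189, 0.0507]
orientation: [[0.715, 0.699, 0.004], [0.699, -0.715, -0.001], [0.002, 0.004, -1.0]]
force: [-2.3, 1.4, 6.7]
grip_width: 0.0551
gripper_force: 37.1
```

```bash
python3 plan.py 675.5 -118 48 44.3 367.5 290.2 190 50.5 367.5 290.2 80 50.5
```

```text
t 20.05 p [ 0.6769 -0.1189  0.0507] yaw 44.3 w 55.1 gf 37.1 F [-2.3  1.4  6.7] j [-0.35  0.75  1.09  0.    1.3   0.45]
[675.5, -118.0, 48.0, 44.3] [-0.02, -0.07, 0.11] [0.03, -0.02, 0.01]
[367.5, 290.2, 190.0, 50.5] [2.6, -20.33, -5.64] [0.04, -0.02, -1.03]
[367.5, 290.2, 80.0, 50.5] [2.59, -20.35, -1.24] [0.04, -0.02, -1.03]
```

Emit:
move_arm:
  commands:
    - [0,0,-1.5,0,0,0,48]
    - [0,0,-3,0,0,0,48]
    - [0,0,-4.4,0,0,0,48]
    - [0.1,-1.2,-5,0,0,0,48]
    - [0.3,-2.7,-5,0,0,-0.1,48]
    - [0.5,-4.2,-5,0,0,-0.2,48]
    - [0.7,-5.7,-5,0,0,-0.3,48]
    - [0.9,-7.2,-5,0,0,-0.4,48]
    - [1.1,-8.7,-5,0,0,-0.5,48]
    - [1.3,-10.2,-5,0,0,-0.6,48]
    - [1.5,-11.7,-5,0,0,-0.7,48]
    - [1.7,-13.2,-5,0,0,-0.8,48]
    - [1.9,-14.7,-5,0,0,-0.9,48]
    - [2.1,-16.2,-5,0,0,-1,48]
    - [2.3,-17.7,-5,0,0,-1.03,48]
    - [2.5,-19.2,-5,0,0,-1.03,48]
    - [2.6,-20.33,-5,0,0,-1.03,48]
    - [2.6,-20.33,-5,0,0,-1.03,48]
    - [2.6,-20.33,-5,0,0,-1.03,48]

```text
time: 21.63
eef_pos: [0.3665, 0.291, 0.1737]
orientation: [[0.634, 0.774, 0.002], [0.774, -0.634, 0.0], [0.001, 0.001, -1.0]]
force: [0.7, -0.6, -3.4]
grip_width: 0.0551
gripper_force: 40.2
```

```bash
python3 plan.py 367.5 290.2 80 50.5
```

```text
t 21.63 p [0.3665 0.291  0.1737] yaw 50.7 w 55.1 gf 40.2 F [ 0.7 -0.6 -3.4] j [ 0.42  0.27  1.57 -0.    1.3   1.1 ]
[367.5, 290.2, 80.0, 50.5] [-0.0, 0.05, 3.75] [0.01, -0.01, 0.03]
```

Emit:
move_arm:
  commands:
    - [0,0.05,1.3,0,0,0.02,48]
    - [0,0.05,2.6,0,0,0.02,48]
    - [0,0.05,3.6,0,0,0.02,48]
    - [0,0.05,3.75,0,0,0.02,48]
    - [0,0.05,3.75,0,0,0.02,48]

```text
time: 22.05
eef_pos: [0.3686, 0.2886, 0.0788]
orientation: [[0.639, 0.77, -0.002], [0.77, -0.639, -0.001], [-0.002, -0.001, -1.0]]
force: [0.1, 0.4, -2.4]
grip_width: 0.0553
gripper_force: 40.2
```

```bash
python3 - <<'E'
from wr import *
c,p=shot('w9')
E
python3 plan.py 367.5 290.2 58 50.5
```

```text
t 22.1 p [0.3693 0.289  0.08  ] yaw 50.3 w 55.1 gf 40.2 F [ 0.2  0.2 -2.9] j [ 0.41  0.39  1.71 -0.    1.04  1.1 ]
[367.5, 290.2, 58.0, 50.5] [-0.01, -0.08, 0.88] [0.0, -0.01, -0.03]
```

View pics/w9.png

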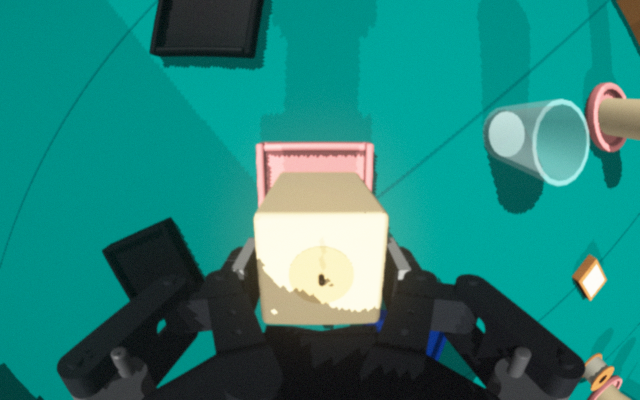

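The wrist view shows the dish spanning columns 257–374 and the candle centred at 320, so it needs a shift of about −3 mm in tool y.

Emit:
move_arm:
  commands:
    - [0,-0.12,0.3,0,0,-0.02,48]
    - [0,-0.12,0.6,0,0,-0.02,48]
    - [0,-0.12,0.78,0,0,-0.02,48]
    - [0,-0.12,0.86,0,0,-0.02,48]
    - [0,-0.12,0.86,0,0,-0.02,48]

```text
time: 22.52
eef_pos: [0.366, 0.2915, 0.0587]
orientation: [[0.636, 0.772, 0.001], [0.772, -0.636, 0.001], [0.001, 0.001, -1.0]]
force: [-4.4, -0.7, 9.5]
grip_width: 0.0555
gripper_force: 41.4
```

Emit:
move_arm:
  commands:
    - [0,0,0,0,0,0,60]
    - [0,0,0,0,0,0,68]
    - [0,0,0,0,0,0,76]
    - [0,0,0,0,0,0,80]
    - [0,0,0,0,0,0,80]
    - [0,0,-1,0,0,0,80]
    - [0,0,-2.5,0,0,0,80]
    - [0,0,-4,0,0,0,85]
    - [0,0,-5.5,0,0,0,85]
    - [-1,1,-5.8,0,0,-0.3,85]
    - [-2,2,-5.8,0,0,-0.6,85]
    - [-3,3,-5.8,0,0,-1,85]
    - [-4,4,-5.8,0,0,-1.4,85]
    - [-5,5,-5.8,0,0,-1.8,85]
    - [-6,6,-5.8,0,0,-2.2,85]
    - [-7,7,-5.8,0,0,-2.6,85]
    - [-8,8,-5.8,0,0,-2.75,85]
    - [-9,9,-5.8,0,0,-2.75,85]

```text
time: 24.02
eef_pos: [0.3962, -0.0272, 0.2028]
orientation: [[0.39, 0.921, 0.0], [0.921, -0.39, -0.0], [0.0, 0.0, -1.0]]
force: [1.1, 1.0, 0.6]
grip_width: 0.0849
gripper_force: 0.0
```

```bash
python3 - <<'E'
from h import *
p,d=imaging.get_image('top'); c=imaging.camera_params('top'); cv2.imwrite('pics/top5.png',p[:,:,::-1])
measure(p,d,c,['cSS','dSS','cRS','cRL','cSL','dSL'],{**OBJ,'cSS':((449,205),.078,22),'cRS':((264,95),.108,28),'cRL':((490,141),.088,34),'cSL':((208,217),.108,34)})
E
python3 plan.py 395.5 -289 195 67
```

```text
cSS rect [ 395.8 -280.4] [38.8 37.2] 67.9 circ [ 396.2 -281.2] 48.9 z [73.8 77.5 80.1] 236
dSS rect [ 393.7 -285.3] [67.1 70.5] 70.4 circ [ 393.8 -285.2] 89.8 z [ 6.7 15.4 19.2] 292
cRS rect [658.8 166.1] [40.7 37.2] 44.6 circ [658.7 166.1] 42.7 z [104.9 107.8 110.6] 234
cRL rect [ 546.2 -389.6] [64.9 61.8] 89.8 circ [ 547.8 -389.5] 67.9 z [84.7 87.8 89.9] 557
cSL rect [363.7 292.2] [57.3 57.2] 50.5 circ [363.4 291.6] 76.8 z [105.8 108.3 110.4] 605
dSL rect [365.5 293.4] [89.7 87.4] 48.1 circ [365.5 293.4] 119.2 z [ 7.2 13.8 19.6] 398
t 24.07 p [ 0.3975 -0.0323  0.2027] yaw 66.8 w 84.8 gf 0.0 F [ 4.3 -3.8  1.7] j [-0.38  0.12  1.68 -0.    1.34  0.03]
[395.5, -289.0, 195.0, 67.0] [-9.47, 3.97, 0.34] [0.02, 0.02, -0.03]
```

The wide square candle is about 2 mm off and aligned. Next I'll re-centre the small square one by about 5 mm along −x of the tool.

Emit:
move_arm:
  commands:
    - [-1.5,0.6,0,0,0,0,80]
    - [-3,1.2,0,0,0,0,75]
    - [-4.5,1.8,0,0,0,0,70]
    - [-6,2.4,0,0,0,0,66]
    - [-7.5,3.1,0,0,0,0,66]
    - [-8.8,3.7,0,0,0,0,66]
    - [-9.47,3.97,0.34,0,0,-0.03,66]
    - [-9.47,3.97,0.34,0,0,-0.03,66]
    - [-9.47,3.97,0.34,0,0,-0.03,66]
    - [-9.47,3.97,0.34,0,0,-0.03,66]
  force: 25

```text
time: 24.9
eef_pos: [0.3953, -0.2813, 0.1942]
orientation: [[0.387, 0.922, -0.0], [0.922, -0.387, 0.001], [0.0, -0.0, -1.0]]
force: [0.2, 0.5, 0.4]
grip_width: 0.0659
gripper_force: 0.0
```

```bash
python3 plan.py 395.5 -289 43 67
```

```text
t 24.9 p [ 0.3953 -0.2813  0.1942] yaw 67.2 w 65.9 gf 0.0 F [0.2 0.5 0.4] j [-0.86  0.28  1.49  0.    1.37 -0.47]
[395.5, -289.0, 43.0, 67.0] [-0.28, 0.13, 6.05] [-0.0, -0.0, 0.03]
```

Emit:
move_arm:
  commands:
    - [-0.28,0.13,0.5,0,0,0.03,66]
    - [-0.28,0.13,1.5,0,0,0.03,66]
    - [-0.28,0.13,3,0,0,0.03,66]
    - [-0.28,0.13,4.4,0,0,0.03,66]
    - [-0.28,0.13,5.6,0,0,0.03,66]
    - [-0.28,0.13,6.05,0,0,0.03,60]
    - [-0.28,0.13,6.05,0,0,0.03,52]
    - [-0.28,0.13,6.05,0,0,0.03,45]
    - [-0.28,0.13,6.05,0,0,0.03,40]
    - [-0.28,0.13,6.05,0,0,0.03,30]
    - [-0.28,0.13,6.05,0,0,0.03,28]
    - [-0.28,0.13,6.05,0,0,0.03,28]
    - [-0.28,0.13,6.05,0,0,0.03,28]
    - [-0.28,0.13,6.05,0,0,0.03,28]

```text
time: 26.07
eef_pos: [0.3963, -0.2903, 0.0445]
orientation: [[0.391, 0.921, 0.002], [0.921, -0.391, -0.002], [-0.001, 0.003, -1.0]]
force: [-1.0, 2.4, 7.4]
grip_width: 0.0352
gripper_force: 25.7
```

Emit:
move_arm:
  commands:
    - [0,0,-0.2,0,0,0,28]
    - [0,0,-0.2,0,0,0,28]
    - [-0.1,0,-0.2,0,0,0,28]
    - [-0.2,0,-0.2,0,0,0,28]
    - [-0.2,0,-0.2,0,0,0,28]

```text
time: 26.48
eef_pos: [0.3935, -0.295, 0.0479]
orientation: [[0.391, 0.92, -0.0], [0.92, -0.391, -0.0], [-0.0, -0.0, -1.0]]
force: [0.2, -0.4, -2.0]
grip_width: 0.0352
gripper_force: 25.3
```

Emit:
move_arm:
  commands:
    - [0,0,0.1,0,0,0,28]
    - [0,0,0.17,0,0,0,28]
    - [0,0,0.17,0,0,0,28]
    - [0,0,0.17,0,0,0,40]
    - [0,0,0.17,0,0,0,48]
    - [0,0,0.17,0,0,0,56]
    - [0,0,0.17,0,0,0,62]
    - [0,0,0.17,0,0,0,62]
    - [0,0,-1,0,0,0,62]
    - [0,0,-2.5,0,0,0,62]
    - [0,0,-4,0,0,0,70]
    - [0,0,-5.5,0,0,0,80]
    - [1.5,0,-6,0,0,0,80]
    - [3,0,-6,0,0,0,80]
    - [4.5,0,-6,0,0,0,80]
    - [6,0,-6,0,0,0,80]
    - [7.5,-0.3,-6,0,0,0,80]
    - [9,-0.5,-6,0,0,0,80]
    - [10,-0.5,-6,0,0,0,80]
    - [10,-0.5,-6,0,0,0,80]

```text
time: 28.15
eef_pos: [0.4805, -0.0557, 0.1979]
orientation: [[0.386, 0.922, 0.0], [0.922, -0.386, 0.001], [0.001, -0.0, -1.0]]
force: [-0.5, -0.7, 0.0]
grip_width: 0.0803
gripper_force: 0.0
```

Run:
```python
from h import *
p,d=imaging.get_image('top'); c=imaging.camera_params('top'); cv2.imwrite('pics/top6.png',p[:,:,::-1])
measure(p,d,c,['cSS','dSS','cRS','dRS','cRL','dRL','cSL','dSL'],{**OBJ,'cSS':((449,205),.078,22),'cRS':((264,95),.108,28),'cRL':((490,141),.088,34),'cSL':((208,217),.108,34)})
print(cast(c,[(418,152)],.04),world(c,d)[150,238])
```

```text
cSS rect [ 393.5 -285.2] [38.8 36.9] 67.0 circ [ 392.6 -286. ] 48.0 z [74.  78.  80.1] 233
dSS rect [ 393.5 -285.4] [69.  67.9] 66.8 circ [ 392.2 -285.3] 91.6 z [ 6.6 13.6 18.6] 320
cRS rect [658.8 166.1] [40.7 37.2] 44.6 circ [658.7 166.1] 42.7 z [104.6 108.1 110.1] 234
dRS rect [654.9 164.2] [63.2 71.7] 24.0 circ [658.9 165.9] 73.7 z [ 6.8 15.8 19.4] 303
cRL rect [ 546.2 -389.6] [64.8 61.8] 89.8 circ [ 546.7 -390.4] 67.7 z [84.5 87.6 89.7] 558
dRL rect [ 545.9 -380.7] [97.6 79.3] 15.0 circ [ 548.5 -390.1] 99.0 z [ 5.9 13.2 18.9] 412
cSL rect [363.7 292.1] [57.6 57.4] 50.5 circ [364.  292.7] 75.3 z [105.8 108.4 110.5] 608
dSL rect [365.3 293.3] [88.4 88. ] 50.6 circ [365.5 293.4] 119.2 z [ 7.2 13.6 19.7] 392
[[ 0.52887697 -0.22284422  0.04      ]] [0.541829   0.24559562 0.00410785]
```

View pics/top6.png

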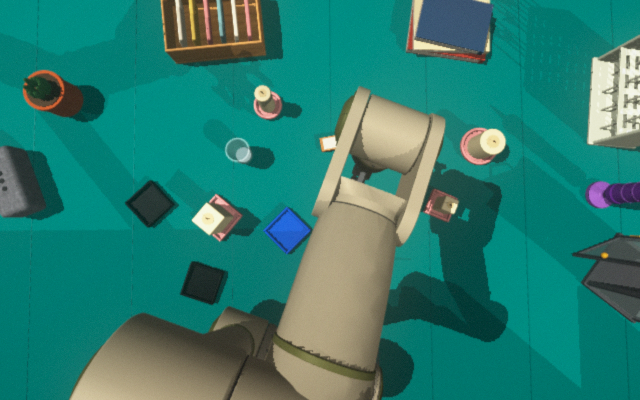

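The picture shows all four candles upright in their matching dishes, at (264,100), (483,146), (217,217) and (443,205). Each is within about 2 mm of its dish centre and the square ones are in line. The tumbler at (238,150) has not moved; the arm hides the spool in this view, but nothing came near it. I'll hand the job in.

```bash
python3 -c "
from bench import job; print(job.sign_off())"
```

```text
the job is handed in; nothing more can be done
None
```

All four candles are upright in their matching dishes, centred to about 2 mm with the square ones in line; the tumbler has not moved, and the spool was hidden by the arm in the last picture but never approached; the job is handed in.

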